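# Index the scan turntable and start the scan

## Task

Push the small scan turntable round (the posts on its rim are there for that), anticlockwise seen from above, until the steel tongue next to the printed castle tower has ridden past the spring bolt and is caught between the bolt and the hard stop in front of the scanner. Push gently, never with more than 20 N on the turntable, and do not touch the printed parts. Once it is caught, press the black start button on the console fully down and let it go; leave the tape, mug and screwdriver alone.

Things in the scene. Friction and masses are not known exactly. Their poses are not given: they have to be found in the camera images.
- base: Fixed turntable base: black drum 200 mm across, 28 mm high, with a foot plate (6 mm thick, 120 mm wide) to the front, where a scanner (34 x 110 mm, 64 mm tall) stands centred 222 mm from the axis. Origin on the bench, on the turntable's axis; z up; its -x axis points to the front, to the scanner.
- platter: The turntable: grey disc 240 mm across, top 43 mm above the bench, on an endless vertical bearing (friction 0.2 N m, about 2 N at a post; stays where left). Origin on the axis, 30 mm above the bench; -x points to the tongue, z up. At the start the tongue is 45 to 140 degrees clockwise (from above) of the front, so turn it anticlockwise.
- post (a point): One of six upright round aluminium posts on the rim, all alike, to be pushed sideways: 12 mm thick, tops 68 mm above the bench, axes 108 mm from the turntable's axis, at 30, 90, 150, 210, 270 and 330 degrees from the tongue. This point is the top of the post 30 degrees anticlockwise of the tongue.
- tongue (a point): Outer end of the steel tongue on the turntable's rim, 142 mm from the axis, 38 mm above the bench; 12 mm wide, 12 mm thick, jutting 22 mm out of the rim next to the tower.
- seat (a point): Point on the disc's top, 60 mm from the axis in the tongue's direction, where the tower stands (within 6 mm).
- bolt (a joint): Travel of the catch's bullet-shaped brass spring bolt in m: 0 sprung out, 0.011 pushed fully back; it slides radially. The tongue, coming anticlockwise, rides up its slope (15 mm along the rim, pushed back about 7.5 mm, about 3 to 7 N at a post) and over its 3 mm crest, then it springs out behind the tongue. 15 mm beyond the bolt's back face is a steel stop: the caught tongue has 3 mm of play.
- front (a point): Nominal place of the catch's middle: a point of the base 142 mm out along its -x axis. The aluminium catch head with bolt and stop (128 to 188 mm from the axis, 50 mm tall) is clamped up to 0.06 rad (8 mm along the rim) to either side of here; this is not measured. Feel for it: force rises on the bolt's slope, drops as it springs out, rises hard at the stop.
- tower: Printed white castle tower with a battlement top, 48 mm across its foot, 59 mm tall, loose on the disc beside the tongue. Origin under its centre.
- pawn: Printed white pawn-like figure, 42 mm across, 46 mm tall, loose on the disc about 60 mm from the axis. Origin under its centre.
- vase: Printed white waisted vase, 52 mm across, 55 mm tall, loose on the disc about 60 mm from the axis. Origin under its centre.
- start_top (a point): Centre of the top of the round black start button (30 mm across) on a grey console box (100 x 90 mm, 45 mm high) on the right; 63 mm above the bench. It goes straight down 6 mm and springs back; fully down takes 5 N.
- start (a joint): Travel of the start button in m: 0 up, 0.006 fully down.
- tape: Roll of light green tape lying flat, 100 mm across, 25 mm high; bystander. Origin under its centre.
- mug: White mug, 80 mm across, 90 mm high; bystander. Origin under its centre.
- driver: Screwdriver with a black handle lying on the bench; bystander.
Things that resemble listed ones, but are neither listed nor needed, are in the scene too. What is shaped like the vase but blue or red is not meant.

How it is judged:
By the outcome, as a careful person would: the job done as asked, in the order asked, and still so for the second after the job is handed in, with the robot touching nothing.
It also fails if it takes over 72 s, if anything falls off the work surface, if the arm or the gripper's body presses on something with over 40 N, if the wrist force passes 120 N, or if a joint passes its speed limit or range.

## Robot

A 6-joint arm with a two-finger parallel gripper is mounted at the origin on the work surface. World frame = base frame: x ahead of the robot, y to its left, z up, the work surface at z = 0. Lengths are in m, angles in rad, forces in N, time in s.
With the tool pointing down it reaches from about 0.25 to 0.725 m from the base axis. Payload 4 kg.
Tool frame: the origin (TCP) lies midway between the tips of the shut fingers; the grasp point (between the pads) lies 19 mm behind it (bot.grip_point_offset is the distance from the TCP to the grasp point, in m); z points along the fingers, y is the line along which they close (so a half turn about z gives the same grasp; the last joint's range is limited). The gripper opens to 85 mm and grips with 20 to 120 N. Pads are 22 mm wide; open, the fingers measure 114 mm over their backs; the gripper's body (76 mm by 85 mm) begins 54 mm behind the grasp point. The pads swing forward as they close: fully open they stand 13 mm farther back than shut.
Start: joints at [-1.149, 0.241, 0.005, 1.335, 0, 1.571], TCP at [0.205, -0.456, 0.231] pointing down, gripper open.
Joint ranges: [-2.72, 2.72], [-1.05, 1.87], [-1.09, 1.28], [-1.99, 2.15], [-1.42, 1.44], [-3.14, 3.14]. Speed limits (rad/s): [2.79, 2.79, 3.14, 3.14, 3.14, 3.14].

## Interface

Orientations are given as a unit quaternion [x, y, z, w].
In Python, from workcell import bot gives the robot as it stands.
- The arm moves only by the tool step_arm, never from a script. Its argument "targets" is text: rows parted by semicolons, each of 7 numbers parted by spaces: the opening, from -1 (shut) to 1 (fully open), so that 0 is half open, then the shift along the world's x, y, z normalised to -1 to 1, where 1 is 0.5 m, then the turn, a rotation vector about the world's x, y, z normalised to -1 to 1, where 1 is pi/4 rad. In form: gripper x y z wx wy wz; .... A call has 1 to 10 rows; each row is the pose to reach, as a shift and turn from the pose commanded when the call began; what a row does not reach only later rows make up. A row lasts 1/12 s, in which the tool goes at most 41.7 mm and 7.16 degrees, less where a joint would pass 70% of its speed; a pose out of reach is approached as far as the arm can. A call with a number of a shift or a turn outside -1 to 1 is refused whole. A call with a gripper value outside its range is refused whole. The fingers move at their own pace and stop on an object; the grip force is fixed at half the most. Time passes only in rows, so rows that repeat a pose let the fingers close. It gives the time, the measured TCP pose, the force, the opening and the grip force at its end, in the units of the state.
- bot.get_obs(): the state, without advancing time (a new reading comes with each control period).
- bot.camera(name): name is "scene" or "top" or "wrist"; returns the picture (384x512x3 uint8, red, green, blue); there is no depth.
- bot.camera_info(name): a dict with "vertical_fov" (degrees; the focal length in pixels is half the picture's height over the tangent of half this angle, whatever the lens; pixels are square), "cx", "cy" (the principal point, pixels), "pose" (4x4, takes a point from camera to world coordinates). Camera axes: x right, y up, looking along -z (the intrinsics and any distortion apply to the point x, -y, -z); pixel columns grow to the right and rows downward; lengths in m; the calibration is good to about 2 mm. A picture is of the moment at which its call begins: read the wrist's pose just before it. camera_info takes no time and is no camera call; for the wrist camera it gives the pose at the moment of the call.
- bot.job_done(): hands the job in; it is judged then, once.
The state is a dict: "clock": time; "joint_pos": joint angles; "joint_vel": joint speeds; "tau": joint torques, N m; "eef_pos": TCP position; "tool_rot": TCP orientation; "ft_force": force on the tool from outside, world axes, zero at the start; "ft_torque": the same for the moment, N m; "grip_width": finger opening in m; "grasp_force": force on a finger pad.
Only numpy, scipy, OpenCV 4.12 (cv2) and the standard library are available. Lean on these libraries where they do the work, as an engineer would, in place of code of your own. Each camera call takes 0.05 s, during which the arm holds its last target. There are 200 camera calls.

## Working session

There is one attempt and no reset: what is moved stays moved. The work goes in short steps, Python scripts to look and compute and a tool call to move; the robot and the scene stay as the last step left them, time stands still between calls to the robot, and variables do not carry over. Pictures are saved under pics/ and viewed, at most 10 in all, crops included, and the job is handed in when it is done.

Besides the shell and the picture viewer there is one more tool, called in YAML: its name, and indented under it one key for each argument. step_arm: Moves the arm, as the interface text tells. Scaled input: -1 to 1 covers 0.5 m each way for a shift and pi/4 rad each way for a turn. Its arguments: {"type":"object","properties":{"targets":{"type":"string"}},"required":["targets"]}

```bash
mkdir -p pics
python3 - <<'E'
from workcell import bot
import cv2,numpy as np
for n in("top","scene"):
    im=bot.camera(n); cv2.imwrite(f"pics/{n}0.png",cv2.resize(im[:,:,::-1],(800,600),interpolation=cv2.INTER_CUBIC))
    i=bot.camera_info(n); print(n,{k:(v if k!='pose' else np.round(v,4).tolist()) for k,v in i.items()})
o=bot.get_obs();print(o['clock'],o['eef_pos'],o['tool_rot'],o['ft_force'])
E
```

```text
top {'vertical_fov': 52.665757252692394, 'cx': 255.86818738555138, 'cy': 194.51794795092673, 'pose': [[0.0175, 0.9966, -0.0804, 0.5131], [-0.9998, 0.0169, -0.0079, 0.0134], [-0.0065, 0.0805, 0.9967, 0.9988], [0.0, 0.0, 0.0, 1.0]]}
scene {'vertical_fov': 55.78464222756838, 'cx': 256.93369963414364, 'cy': 190.386240966913, 'pose': [[0.1275, -0.5499, 0.8255, 1.2877], [0.9916, 0.0888, -0.094, -0.0428], [-0.0216, 0.8305, 0.5566, 0.5496], [0.0, 0.0, 0.0, 1.0]]}
0.1 [ 0.20446463 -0.45566253  0.23050649] [ 9.77843244e-01  2.09336360e-01 -2.03331311e-04 -9.14714358e-04] [-0.40500373 -0.527605   -0.15512659]
```

View pics/top0.png

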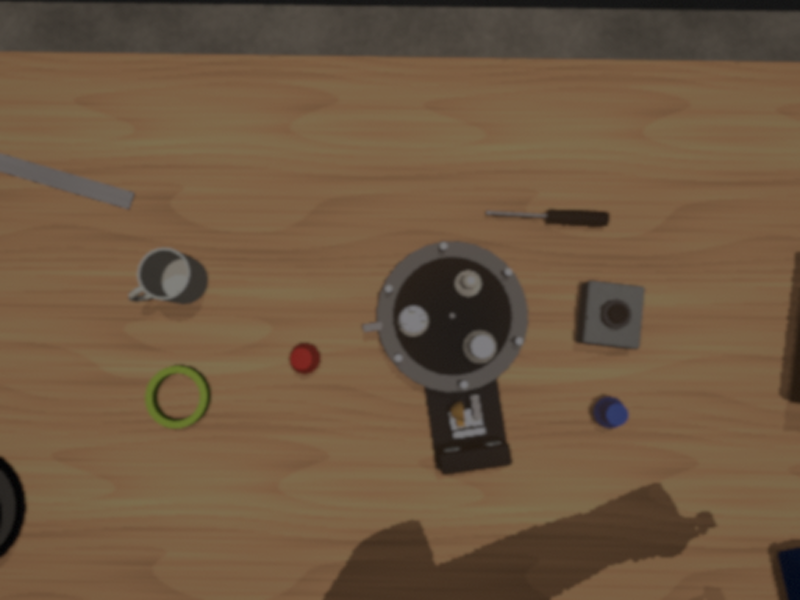

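View pics/scene0.png

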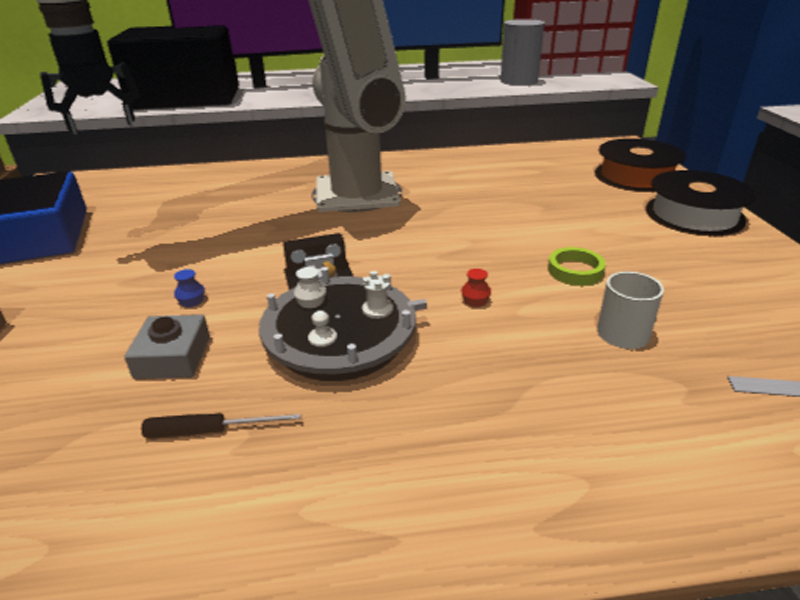

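The top view shows the platter centred at about (452,315), the tongue pointing left at (363,328), and the scanner and catch at about (470,420). The button is at (617,314) and the posts are visible on the rim. The scene view shows the tower next to the tongue.

```bash
cat > h.py <<'E'
import numpy as np
from workcell import bot
def ray(n,px,z,info=None,s=1.5625):
    i=info or bot.camera_info(n);f=192/np.tan(np.radians(i['vertical_fov']/2));P=np.array(i['pose'])
    px=(np.atleast_2d(px)+.5)/s-.5
    d=np.c_[(px[:,0]-i['cx'])/f,-(px[:,1]-i['cy'])/f,-np.ones(len(px))]@P[:3,:3].T
    return P[:3,3]+d*((z-P[2,3])/d[:,2])[:,None]
def fitc(p):
    A=np.c_[2*p[:,:2],np.ones(len(p))];s=np.linalg.lstsq(A,(p[:,:2]**2).sum(1),rcond=None)[0]
    return s[:2],np.sqrt(s[2]+s[0]**2+s[1]**2)
E
python3 - <<'E'
from h import *
np.set_printoptions(precision=4,suppress=True)
p=ray("top",[(444,247),(508,272),(518,341),(464,384),(398,358),(389,289)],.068)
c,r=fitc(p);print("c",c,"r",r)
ang=lambda q:np.degrees(np.arctan2(q[:,1]-c[1],q[:,0]-c[0]))%360
print("posts",p[:,:2],ang(p))
t=ray("top",(363,328),.043);print("tongue",t,ang(t),np.linalg.norm(t[0,:2]-c))
b=ray("top",(617,314),.063);print("button",b)
s=ray("top",[(441,456),(509,446)],.064);print("scanner",s,ang(s.mean(0)[None]))
q=ray("top",[(428,391),(497,381),(438,470),(511,462)],.006);print("foot",q,ang(q[:2].mean(0)[None]))
q=ray("top",[(481,346),(413,320),(467,283)],.09);print("parts",q,ang(q),np.linalg.norm(q[:,:2]-c,axis=1))
E
python3 - <<'E'
from h import *
import cv2
im=bot.camera("top")[185:310,215:345]
cv2.imwrite("pics/crop1.png",cv2.resize(im[:,:,::-1],(624,600),interpolation=cv2.INTER_CUBIC))
E
```

```text
c [ 0.5731 -0.0613] r 0.10697000992244755
posts [[ 0.6784 -0.0458]
 [ 0.641  -0.1451]
 [ 0.5348 -0.1608]
 [ 0.468  -0.0787]
 [ 0.5056  0.0225]
 [ 0.6115  0.0383]] [  8.3821 308.999  248.9044 189.3908 128.8411  68.9434]
tongue [[0.5516 0.0788 0.043 ]] [98.738] 0.14177465390156288
button [[ 0.5792 -0.3142  0.063 ]]
scanner [[ 0.3588 -0.0453  0.064 ]
 [ 0.3756 -0.1482  0.064 ]] [189.749]
foot [[ 0.4526 -0.0266  0.006 ]
 [ 0.4707 -0.1384  0.006 ]
 [ 0.327  -0.0444  0.006 ]
 [ 0.3418 -0.1615  0.006 ]] [190.7418]
parts [[ 0.5259 -0.1014  0.09  ]
 [ 0.563   0.0008  0.09  ]
 [ 0.6202 -0.0797  0.09  ]] [220.2957  99.263  338.6859] [0.062  0.0629 0.0506]
```

View pics/crop1.png

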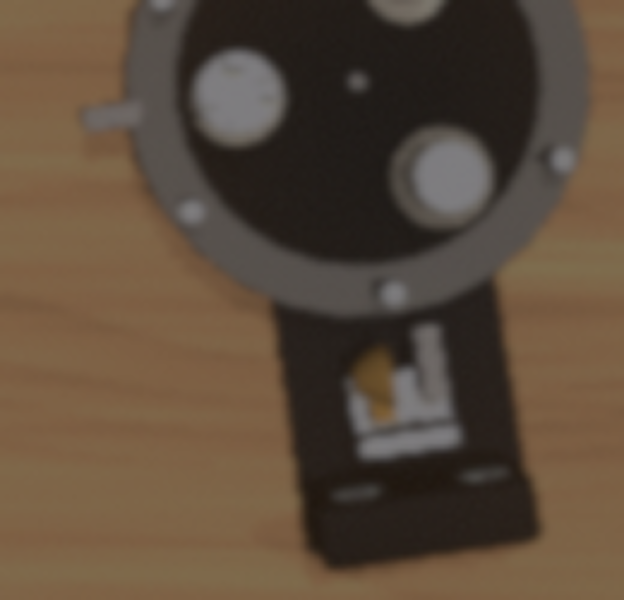

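The crop shows the brass bolt at about crop (380,375) and the stop bar at (428,365). The gap where the tongue should sit is at about (412,350). I'll compute the target angle while I move over to the far side, to push the 8° post.

step_arm:
  targets: "-1 0.95 0.736 0 0 0 1; -1 0.95 0.736 0 0 0 1; -1 0.95 0.736 0 0 0 1; -1 0.95 0.736 0 0 0 1; -1 0.95 0.736 0 0 0 1; -1 0.95 0.736 0 0 0 1; -1 0.95 0.736 0 0 0 1; -1 0.95 0.736 0 0 0 1; -1 0.95 0.736 0 0 0 1; -1 0.95 0.736 0 0 0 1"

```text
clock: 0.98
eef_pos: [0.5353, -0.1993, 0.231]
tool_rot: [0.823, 0.568, -0.0, -0.0]
ft_force: [0.4, -1.0, 0.1]
grip_width: 0.0001
grasp_force: 0.0
```

Run:
```python
from h import *
from scipy.spatial.transform import Rotation as R
c=np.array([.5731,-.0613])
cr=np.array([(412,350),(397,352),(417,352),(440,350)]);px=215+cr[:,0]/4.8,185+cr[:,1]/4.8
for z in(.038,.05):
    q=ray("top",np.c_[px],z,s=1.);print(z,np.degrees(np.arctan2(q[:,1]-c[1],q[:,0]-c[0]))%360,np.linalg.norm(q[:,:2]-c,axis=1))
o=bot.get_obs();m=R.from_quat(o['tool_rot']).as_matrix();print(o['joint_pos'],o['eef_pos'],m,np.degrees(np.arctan2(m[1,1],m[0,1])))
```

```text
0.038 [192.64102564 189.47277112 193.56744044 198.24097674] [0.13982146 0.13948324 0.14134142 0.14337978]
0.05 [192.19685536 189.04045244 193.12454878 197.78879598] [0.13860589 0.13833025 0.14008945 0.14201266]
[-3.56326962e-01  3.84111331e-01  2.04238547e-01  1.39148212e+00
 -1.32310053e-04  1.57781841e+00] [ 0.53525635 -0.19927339  0.23100194] [[ 3.55406542e-01  9.34711648e-01 -5.69646724e-04]
 [ 9.34711812e-01 -3.55406561e-01  7.08529191e-05]
 [-1.36229134e-04 -5.57637113e-04 -9.99999835e-01]] -20.818366998184448
```

step_arm:
  targets: "-1 0.29 0.222 0 0 0 1; -1 0.29 0.222 0 0 0 1; -1 0.29 0.222 0 0 0 1; -1 0.29 0.222 0 0 0 1; -1 0.29 0.222 0 0 0 1; -1 0.29 0.222 0 0 0 1; -1 0.29 0.222 0 0 0 1"

```text
clock: 1.57
eef_pos: [0.6799, -0.0881, 0.2293]
tool_rot: [0.54, 0.842, -0.001, -0.001]
ft_force: [-0.5, 0.2, 0.5]
grip_width: -0.0
grasp_force: 0.0
```

step_arm:
  targets: "-1 0 0 -0.25 0 0 1; -1 0 0 -0.25 0 0 1; -1 0 0 -0.25 0 0 1; -1 0 0 -0.25 0 0 1; -1 0 0 -0.25 0 0 1; -1 0 0 -0.25 0 0 1; -1 0 0 -0.25 0 0 1; -1 0 0 -0.25 0 0 1"

```text
clock: 2.23
eef_pos: [0.6787, -0.0899, 0.1055]
tool_rot: [0.181, 0.984, -0.0, -0.001]
ft_force: [-0.4, 0.6, -0.2]
grip_width: -0.0001
grasp_force: 0.0
```

Run:
```python
from h import *
import cv2
o=bot.get_obs();print(o['joint_pos'],o['eef_pos'],o['tool_rot'],o['ft_force'])
i=bot.camera_info("top")
im=bot.camera("top")[130:290,200:360]
cv2.imwrite("pics/crop2.png",cv2.resize(im[:,:,::-1],(600,600),interpolation=cv2.INTER_CUBIC))
```

```text
[-1.31714328e-01  6.81034378e-01  3.66168913e-01  1.25738034e+00
 -7.15946182e-07  2.31431817e-01] [ 0.67869854 -0.08991511  0.1054506 ] [ 1.80576961e-01  9.83560591e-01 -3.64770667e-05 -7.23819155e-04] [-0.36609745  0.59710267 -0.15858609]
```

View pics/crop2.png

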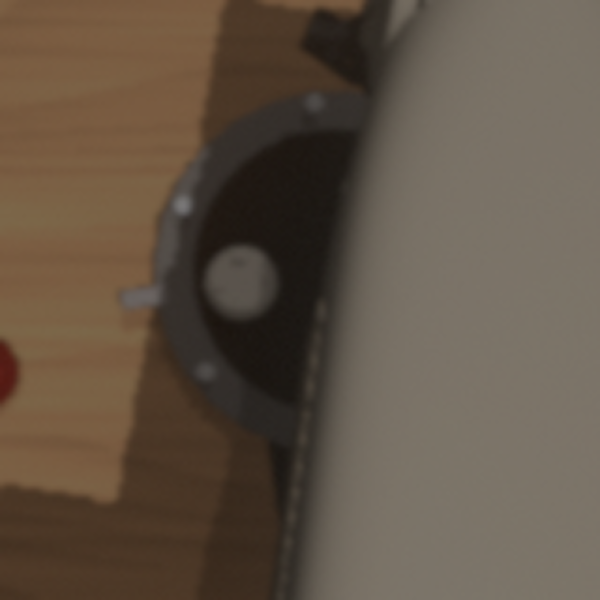

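The arm hides the right half of the view, but the 8° post at (315,103) and the tongue at (135,297) haven't moved. Next I descend behind the post.

step_arm:
  targets: "-1 0 0 -0.08 0 0 0.155; -1 0 0 -0.104 0 0 0.155; -1 0 0 -0.104 0 0 0.155; -1 0 0 -0.104 0 0 0.155"

```text
clock: 2.62
eef_pos: [0.6777, -0.0898, 0.053]
tool_rot: [0.122, 0.993, -0.0, -0.002]
ft_force: [0.9, 0.0, -0.7]
grip_width: -0.0002
grasp_force: 0.0
```

```bash
cat > w.py <<'E'
from h import *
import sys
from scipy.spatial.transform import Rotation as R
# usage: w.py theta_list ; prints shift/turn rows from measured pose to finger angle theta
c=np.array([.5731,-.0613]);o=bot.get_obs();e=o['eef_pos'];m=R.from_quat(o['tool_rot']).as_matrix()
ya=np.degrees(np.arctan2(m[1,1],m[0,1]));th0=np.degrees(np.arctan2(e[1]-c[1],e[0]-c[0]))
print("th",th0,"r",np.linalg.norm(e[:2]-c),"ya-90",ya-90,"z",e[2],"f",np.round(o['ft_force'],2),"j6",o['joint_pos'][5],"t",o['clock'])
for t in map(float,sys.argv[1:]):
    a=np.radians(t);d=c+.110*np.array([np.cos(a),np.sin(a)])-e[:2]
    print(t,np.round(d/.5,4),"wz",round(((t+90-ya+180)%360-180)/45,3))
E
python3 w.py -14 -10 -6 -2 2 6 10 14 18 22 26
```

```text
th -15.256003677071702 r 0.10846429226380218 ya-90 -14.013823402782336 z 0.05304715429796233 f [ 0.87  0.05 -0.7 ] j6 0.11281837074140641 t 2.6167
-14.0 [0.0042 0.0039] wz 0.0
-10.0 [0.0074 0.0189] wz 0.089
-6.0 [0.0095 0.0341] wz 0.178
-2.0 [0.0106 0.0494] wz 0.267
2.0 [0.0106 0.0648] wz 0.356
6.0 [0.0095 0.0801] wz 0.445
10.0 [0.0074 0.0953] wz 0.534
14.0 [0.0042 0.1103] wz 0.623
18.0 [-1.000e-04  1.251e-01] wz 0.711
22.0 [-0.0053  0.1395] wz 0.8
26.0 [-0.0115  0.1535] wz 0.889
```

step_arm:
  targets: "-1 0.005 0.008 0 0 0 0.02; -1 0.007 0.015 0 0 0 0.06; -1 0.008 0.023 0 0 0 0.11; -1 0.009 0.03 0 0 0 0.15; -1 0.0098 0.036 0 0 0 0.19; -1 0.010 0.040 0 0 0 0.21; -1 0.0104 0.044 0 0 0 0.235; -1 0.0106 0.048 0 0 0 0.258; -1 0.0107 0.052 0 0 0 0.28; -1 0.0107 0.056 0 0 0 0.305"

```text
clock: 3.45
eef_pos: [0.6851, -0.0626, 0.055]
tool_rot: [0.001, 1.0, -0.001, 0.001]
ft_force: [0.2, -2.2, 1.0]
grip_width: 0.0001
grasp_force: 1.2
```

```bash
python3 w.py 2 6 10 14 18 22
```

```text
th -0.6516830809687514 r 0.11197528731158808 ya-90 -0.07551855901257909 z 0.05498008288738942 f [ 0.19 -2.16  1.  ] j6 -0.08918482398082554 t 3.45
2.0 [-0.0041  0.0102] wz 0.046
6.0 [-0.0051  0.0255] wz 0.135
10.0 [-0.0073  0.0407] wz 0.224
14.0 [-0.0105  0.0558] wz 0.313
18.0 [-0.0147  0.0705] wz 0.402
22.0 [-0.02   0.085] wz 0.491
```

Contact reads about 2 N, which matches the bearing friction. I keep pushing along the arc.

step_arm:
  targets: "-1 -0.004 0.009 0 0 0 0.045; -1 -0.0044 0.017 0 0 0 0.09; -1 -0.005 0.0255 0 0 0 0.135; -1 -0.006 0.033 0 0 0 0.18; -1 -0.0073 0.0407 0 0 0 0.224; -1 -0.0088 0.048 0 0 0 0.268; -1 -0.0105 0.0558 0 0 0 0.313; -1 -0.0125 0.063 0 0 0 0.357; -1 -0.0147 0.0705 0 0 0 0.402; -1 -0.0172 0.078 0 0 0 0.446"

```text
clock: 4.28
eef_pos: [0.6769, -0.0239, 0.055]
tool_rot: [-0.174, 0.985, -0.001, 0.001]
ft_force: [1.6, -2.7, 0.8]
grip_width: -0.0002
grasp_force: 1.5
```

```bash
python3 w.py 22 26 30 34 38 42
```

```text
th 19.805899164186542 r 0.11036906003541788 ya-90 20.018945931449053 z 0.05500938071417292 f [ 1.57 -2.72  0.81] j6 -0.38396704518491426 t 4.2833
22.0 [-0.0037  0.0076] wz 0.044
26.0 [-0.0099  0.0216] wz 0.133
30.0 [-0.0172  0.0352] wz 0.222
34.0 [-0.0253  0.0482] wz 0.311
38.0 [-0.0343  0.0607] wz 0.4
42.0 [-0.0442  0.0724] wz 0.488
```

step_arm:
  targets: "-1 -0.0037 0.0076 0 0 0 0.044; -1 -0.0068 0.0146 0 0 0 0.09; -1 -0.0099 0.0216 0 0 0 0.133; -1 -0.0135 0.0284 0 0 0 0.178; -1 -0.0172 0.0352 0 0 0 0.222; -1 -0.0212 0.0417 0 0 0 0.267; -1 -0.0253 0.0482 0 0 0 0.311; -1 -0.0298 0.0545 0 0 0 0.355; -1 -0.0343 0.0607 0 0 0 0.4; -1 -0.0392 0.0666 0 0 0 0.444"

```text
clock: 5.12
eef_pos: [0.6575, 0.0096, 0.055]
tool_rot: [-0.342, 0.94, -0.001, 0.001]
ft_force: [2.6, -2.3, 0.4]
grip_width: -0.0002
grasp_force: 1.5
```

```bash
python3 w.py 42 46 50 54 58 62
```

```text
th 40.06102643752856 r 0.11022656892560322 ya-90 40.0113424980307 z 0.05503536752804271 f [ 2.64 -2.28  0.43] j6 -0.6830350131243389 t 5.1167
42.0 [-0.0052  0.0053] wz 0.044
46.0 [-0.0159  0.0164] wz 0.133
50.0 [-0.0273  0.0266] wz 0.222
54.0 [-0.0394  0.0361] wz 0.311
58.0 [-0.0521  0.0447] wz 0.4
62.0 [-0.0654  0.0524] wz 0.489
```

step_arm:
  targets: "-1 -0.0052 0.0053 0 0 0 0.044; -1 -0.0105 0.011 0 0 0 0.09; -1 -0.0159 0.0164 0 0 0 0.133; -1 -0.0215 0.0216 0 0 0 0.178; -1 -0.0273 0.0266 0 0 0 0.222; -1 -0.0333 0.0315 0 0 0 0.267; -1 -0.0394 0.0361 0 0 0 0.311; -1 -0.0457 0.0405 0 0 0 0.355; -1 -0.0521 0.0447 0 0 0 0.4; -1 -0.0587 0.0487 0 0 0 0.444"

```text
clock: 5.95
eef_pos: [0.6282, 0.0341, 0.0551]
tool_rot: [-0.5, 0.866, -0.001, 0.001]
ft_force: [2.9, -2.1, 1.3]
grip_width: 0.0001
grasp_force: 1.6
```

```bash
python3 w.py 62 65 68 70 72 74 76
python3 - <<'E'
from h import *
import cv2
im=bot.camera("top")
cv2.imwrite("pics/top3.png",cv2.resize(im[150:310,190:390,::-1],(750,600),interpolation=cv2.INTER_CUBIC))
E
```

```text
th 59.970530818686996 r 0.11019756677858897 ya-90 59.9970811861877 z 0.05505205701035175 f [ 2.89 -2.07  1.3 ] j6 -0.9923211039995349 t 5.95
62.0 [-0.007   0.0034] wz 0.045
65.0 [-0.0173  0.0086] wz 0.111
68.0 [-0.0279  0.0132] wz 0.178
70.0 [-0.0351  0.0159] wz 0.222
72.0 [-0.0423  0.0184] wz 0.267
74.0 [-0.0497  0.0207] wz 0.311
76.0 [-0.0571  0.0227] wz 0.356
```

View pics/top3.png

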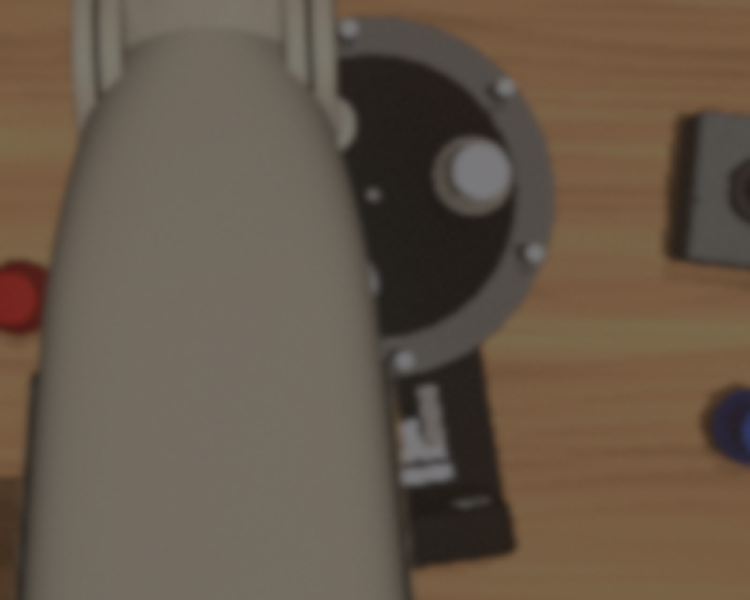

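The arm covers the left side. The post 30° ahead of the tongue has reached (405,360), close to front. I'll push to θ≈73 and then go in finer steps.

step_arm:
  targets: "-1 -0.007 0.0034 0 0 0 0.045; -1 -0.012 0.006 0 0 0 0.078; -1 -0.0173 0.0086 0 0 0 0.111; -1 -0.0208 0.0102 0 0 0 0.133; -1 -0.0243 0.0117 0 0 0 0.155; -1 -0.0279 0.0132 0 0 0 0.178; -1 -0.0315 0.0146 0 0 0 0.2; -1 -0.0351 0.0159 0 0 0 0.222; -1 -0.0387 0.0172 0 0 0 0.245; -1 -0.0423 0.0184 0 0 0 0.267"

```text
clock: 6.83
eef_pos: [0.6056, 0.044, 0.0544]
tool_rot: [-0.588, 0.809, -0.0, 0.0]
ft_force: [2.6, -1.1, 2.7]
grip_width: -0.0001
grasp_force: 1.3
```

```bash
python3 w.py 73 74 75 76 77 78 79 80
python3 - <<'E'
from h import *
p=ray("top",[190+405/3.75,150+360/3.75],.068,s=1.)[0];d=p[:2]-[.5731,-.0613];a=np.degrees(np.arctan2(d[1],d[0]))%360;print(a,np.linalg.norm(d),"tongue at th60:",a-30)
E
```

```text
th 72.8243600720514 r 0.11020632543366676 ya-90 72.01301544982192 z 0.054374676111254 f [ 2.55 -1.08  2.68] j6 -1.1843961852484644 t 6.8333
73.0 [-0.0008 -0.0002] wz 0.022
74.0 [-0.0044  0.0009] wz 0.044
75.0 [-0.0081  0.0019] wz 0.066
76.0 [-0.0119  0.0029] wz 0.089
77.0 [-0.0156  0.0038] wz 0.111
78.0 [-0.0193  0.0046] wz 0.133
79.0 [-0.0231  0.0054] wz 0.155
80.0 [-0.0269  0.0061] wz 0.177
190.85584062775322 0.10801536244769946 tongue at th60: 160.85584062775322
```

step_arm:
  targets: "-1 -0.0026 0.0004 0 0 0 0.033; -1 -0.0044 0.0009 0 0 0 0.044; -1 -0.0063 0.0014 0 0 0 0.055; -1 -0.0081 0.0019 0 0 0 0.066; -1 -0.01 0.0024 0 0 0 0.078; -1 -0.0119 0.0029 0 0 0 0.089; -1 -0.0137 0.0034 0 0 0 0.1; -1 -0.0156 0.0038 0 0 0 0.111; -1 -0.0175 0.0042 0 0 0 0.122; -1 -0.0193 0.0046 0 0 0 0.133"

```text
clock: 7.67
eef_pos: [0.5959, 0.0463, 0.0542]
tool_rot: [-0.629, 0.777, 0.0, 0.0]
ft_force: [1.5, 1.0, 0.3]
grip_width: -0.0001
grasp_force: 1.1
```

step_arm:
  targets: "-1 -0.0019 0.0004 0 0 0 0.011; -1 -0.0038 0.0008 0 0 0 0.022; -1 -0.0057 0.0011 0 0 0 0.033; -1 -0.0076 0.0015 0 0 0 0.044"

```text
clock: 8.0
eef_pos: [0.5945, 0.0469, 0.0547]
tool_rot: [-0.642, 0.766, -0.001, 0.002]
ft_force: [7.8, 0.3, -2.8]
grip_width: 0.0001
grasp_force: 3.9
```

```bash
python3 w.py 81 82 83 84 85 86 87 88
```

```text
th 78.80756480154797 r 0.11033047183753635 ya-90 79.9201430220773 z 0.05469807186268415 f [ 7.83  0.27 -2.81] j6 -1.3159106126670221 t 8.0
81.0 [-0.0084  0.0008] wz 0.024
82.0 [-0.0122  0.0014] wz 0.046
83.0 [-0.016   0.0019] wz 0.068
84.0 [-0.0198  0.0023] wz 0.091
85.0 [-0.0237  0.0027] wz 0.113
86.0 [-0.0275  0.003 ] wz 0.135
87.0 [-0.0313  0.0032] wz 0.157
88.0 [-0.0352  0.0034] wz 0.18
```

The tongue is on the bolt slope at 7.8 N. I continue in small steps.

step_arm:
  targets: "-1 -0.0019 0.0003 0 0 0 0.011; -1 -0.0038 0.0006 0 0 0 0.022; -1 -0.0057 0.0009 0 0 0 0.033; -1 -0.0076 0.0012 0 0 0 0.044"

```text
clock: 8.33
eef_pos: [0.5914, 0.0476, 0.0548]
tool_rot: [-0.655, 0.755, -0.002, 0.002]
ft_force: [9.4, 1.0, -3.5]
grip_width: 0.0001
grasp_force: 4.4
```

step_arm:
  targets: "-1 -0.0019 0.0002 0 0 0 0.011; -1 -0.0038 0.0005 0 0 0 0.022; -1 -0.0057 0.0007 0 0 0 0.033; -1 -0.0076 0.0009 0 0 0 0.044"

```text
clock: 8.67
eef_pos: [0.5861, 0.0481, 0.0545]
tool_rot: [-0.668, 0.744, -0.001, 0.001]
ft_force: [5.1, 2.1, -0.3]
grip_width: 0.0003
grasp_force: 2.0
```

```bash
python3 w.py 85 86
```

```text
th 83.23646075037766 r 0.11017177964413481 ya-90 83.88327270284691 z 0.054526621802838016 f [ 5.11  2.13 -0.29] j6 -1.3822083320268106 t 8.6667
85.0 [-0.0068  0.0004] wz 0.025
86.0 [-0.0106  0.0007] wz 0.047
```

step_arm:
  targets: "-1 -0.0019 0.0002 0 0 0 0.011; -1 -0.0038 0.0004 0 0 0 0.022; -1 -0.0057 0.0006 0 0 0 0.033; -1 -0.0076 0.0008 0 0 0 0.044"

```text
clock: 9.0
eef_pos: [0.5809, 0.0484, 0.0544]
tool_rot: [-0.681, 0.732, -0.0, 0.0]
ft_force: [3.6, 1.0, 0.8]
grip_width: 0.0004
grasp_force: 2.0
```

step_arm:
  targets: "-1 -0.0019 0.0001 0 0 0 0.011; -1 -0.0038 0.0003 0 0 0 0.022; -1 -0.0057 0.0004 0 0 0 0.033; -1 -0.0076 0.0005 0 0 0 0.044"

```text
clock: 9.33
eef_pos: [0.577, 0.0486, 0.0544]
tool_rot: [-0.694, 0.72, -0.0, 0.0]
ft_force: [4.3, -0.1, -0.1]
grip_width: -0.0
grasp_force: 2.0
```

```bash
python3 w.py 89 90
```

```text
th 87.9461391981631 r 0.10998383171800219 ya-90 87.84566141756062 z 0.05435200592854482 f [ 4.33 -0.06 -0.13] j6 -1.4491435582286072 t 9.3333
89.0 [-0.004   0.0001] wz 0.026
90.0 [-0.0079  0.0002] wz 0.048
```

step_arm:
  targets: "-1 -0.0019 0 0 0 0 0.011; -1 -0.0038 0.0001 0 0 0 0.022"

```text
clock: 9.5
eef_pos: [0.5749, 0.0486, 0.0543]
tool_rot: [-0.7, 0.714, 0.0, -0.0]
ft_force: [2.2, 0.9, 0.8]
grip_width: -0.0001
grasp_force: 1.1
```

step_arm:
  targets: "-1 -0.0019 0 0 0 0 0.011; -1 -0.0038 0.0001 0 0 0 0.022"

```text
clock: 9.67
eef_pos: [0.5727, 0.0486, 0.0542]
tool_rot: [-0.706, 0.708, 0.0, -0.0]
ft_force: [3.5, 1.1, 1.0]
grip_width: -0.0004
grasp_force: 1.9
```

step_arm:
  targets: "-1 -0.0019 0 0 0 0 0.011; -1 -0.0019 0 0 0 0 0.011"

```text
clock: 9.83
eef_pos: [0.5726, 0.0488, 0.0544]
tool_rot: [0.709, -0.705, 0.0, -0.0]
ft_force: [3.6, 1.6, 0.5]
grip_width: 0.0002
grasp_force: 2.1
```

step_arm:
  targets: "-1 -0.0019 0 0 0 0 0.011; -1 -0.0019 0 0 0 0 0.011"

```text
clock: 10.0
eef_pos: [0.5724, 0.0488, 0.0545]
tool_rot: [0.712, -0.702, 0.001, -0.001]
ft_force: [4.3, 1.2, -1.2]
grip_width: -0.0002
grasp_force: 2.9
```

step_arm:
  targets: "-1 -0.0019 0 0 0 0 0.011; -1 -0.0019 0 0 0 0 0.011"

```text
clock: 10.17
eef_pos: [0.5723, 0.0489, 0.0546]
tool_rot: [0.715, -0.699, 0.001, -0.001]
ft_force: [7.1, 0.6, -1.6]
grip_width: -0.0001
grasp_force: 3.6
```

step_arm:
  targets: "-1 -0.0019 0 0 0 0 0.011; -1 -0.0019 0 0 0 0 0.011"

```text
clock: 10.33
eef_pos: [0.5721, 0.049, 0.0547]
tool_rot: [0.718, -0.696, 0.002, -0.002]
ft_force: [8.8, 2.0, -3.1]
grip_width: 0.0002
grasp_force: 4.4
```

The arm isn't moving forward while the force keeps rising, so this is the hard stop. The travel since the slope began, about 13°, also matches the geometry. I back off, lift and check.

step_arm:
  targets: "-1 0.01 0 0 0 0 0; -1 0.025 0 0 0 0 0; -1 0.04 0 0 0 0 0; -1 0.04 0 0.06 0 0 0; -1 0.04 0 0.14 0 0 0; -1 0.04 0 0.22 0 0 0; -1 0.04 0 0.3 0 0 0; -1 0.04 -0.08 0.3 0 0 0; -1 0.04 -0.16 0.3 0 0 0; -1 0.04 -0.24 0.3 0 0 0"

```text
clock: 11.17
eef_pos: [0.5895, -0.072, 0.2052]
tool_rot: [0.719, -0.695, 0.0, 0.0]
ft_force: [0.6, -0.2, 0.6]
grip_width: -0.0002
grasp_force: 0.0
```

step_arm:
  targets: "-1 0 -0.08 0 0 0 0; -1 0 -0.16 0 0 0 0; -1 0 -0.24 0 0 0 0; -1 0 -0.32 0 0 0 0; -1 0 -0.4 0 0 0 0; -1 -0.02 -0.49 0 0 0 0; -1 -0.02 -0.49 0 0 0 0"

```text
clock: 11.75
eef_pos: [0.5766, -0.3235, 0.2027]
tool_rot: [0.715, -0.699, -0.001, 0.002]
ft_force: [-1.1, 0.3, -0.5]
grip_width: 0.0002
grasp_force: 0.0
```

Run:
```python
from h import *
import cv2
o=bot.get_obs();print(o['eef_pos'],o['tool_rot'],o['joint_pos'],o['ft_force'],o['clock'])
im=bot.camera("top")
cv2.imwrite("pics/top4.png",cv2.resize(im[150:310,215:415,::-1],(750,600),interpolation=cv2.INTER_CUBIC))
```

```text
[ 0.57659501 -0.32351709  0.20267327] [ 7.15062138e-01 -6.99057807e-01 -6.25933322e-04  1.98258624e-03] [-0.50970485  0.58659895  0.45362417  1.44006606 -0.00350028 -2.10313133] [-1.08266671  0.30008587 -0.51297243] 11.75
```

View pics/top4.png

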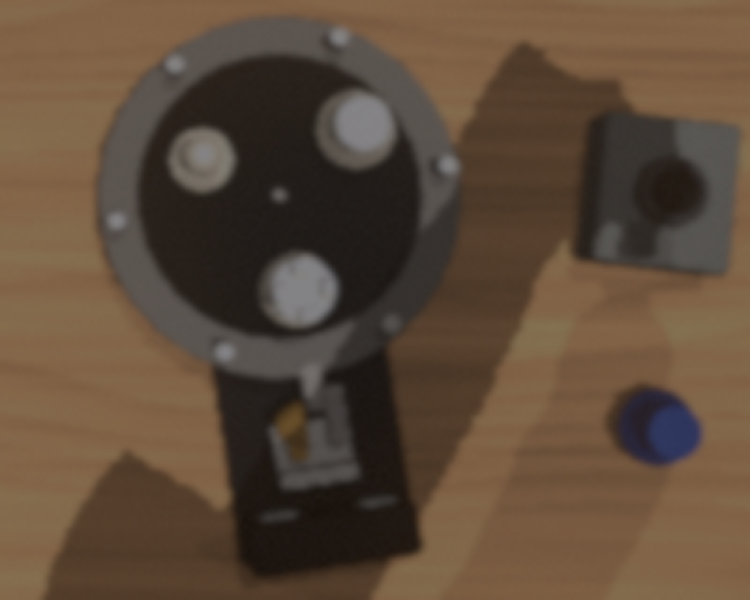

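The tongue tip at (312,385) sits between the brass bolt at (290,420) and the stop at (335,410). The bolt is sprung out behind it and the parts haven't moved. Next is the button.

step_arm:
  targets: "-1 0.005 0.019 -0.08 0 0 0; -1 0.005 0.019 -0.16 0 0 0; -1 0.005 0.019 -0.22 0 0 0; -1 0.005 0.019 -0.25 0 0 0; -1 0.005 0.019 -0.25 0 0 0"

```text
clock: 12.22
eef_pos: [0.5783, -0.3036, 0.0733]
tool_rot: [0.718, -0.696, -0.006, 0.002]
ft_force: [-0.6, -0.2, -0.2]
grip_width: -0.0003
grasp_force: 0.0
```

step_arm:
  targets: "-1 0 0 -0.005 0 0 0; -1 0 0 -0.01 0 0 0; -1 0 0 -0.015 0 0 0; -1 0 0 -0.02 0 0 0; -1 0 0 -0.025 0 0 0; -1 0 0 -0.025 0 0 0"

```text
clock: 12.72
eef_pos: [0.5823, -0.3069, 0.0672]
tool_rot: [0.718, -0.696, 0.0, -0.0]
ft_force: [0.5, -0.1, 0.4]
grip_width: 0.0001
grasp_force: 0.6
```

step_arm:
  targets: "-1 -0.006 -0.014 0 0 0 0; -1 -0.006 -0.014 0 0 0 0; -1 -0.006 -0.014 0 0 0 0; -1 -0.006 -0.014 -0.006 0 0 0; -1 -0.006 -0.014 -0.012 0 0 0; -1 -0.006 -0.014 -0.016 0 0 0; -1 -0.006 -0.014 -0.016 0 0 0"

```text
clock: 13.3
eef_pos: [0.5792, -0.3146, 0.061]
tool_rot: [0.718, -0.696, 0.001, 0.0]
ft_force: [-2.6, -0.0, 10.6]
grip_width: -0.0001
grasp_force: 5.5
```

step_arm:
  targets: "-1 0 0 -0.002 0 0 0; -1 0 0 -0.004 0 0 0; -1 0 0 -0.004 0 0 0"

```text
clock: 13.55
eef_pos: [0.5793, -0.3147, 0.0609]
tool_rot: [0.718, -0.696, 0.002, 0.0]
ft_force: [-6.7, 1.8, 19.0]
grip_width: -0.0001
grasp_force: 9.4
```

The force is already hard at 19 N, but z reads 0.061. I'll check whether the button is really down.

Run:
```python
from h import *
import cv2
o=bot.get_obs();print(o['eef_pos'],o['ft_force'],o['ft_torque'])
im=bot.camera("scene")[170:260,70:190]
cv2.imwrite("pics/s5.png",cv2.resize(im[:,:,::-1],(800,600),interpolation=cv2.INTER_CUBIC))
```

```text
[ 0.57926738 -0.31466013  0.06086666] [-6.7219751   1.8221794  18.98998188] [0.25799582 1.46900203 0.01704042]
```

View pics/s5.png

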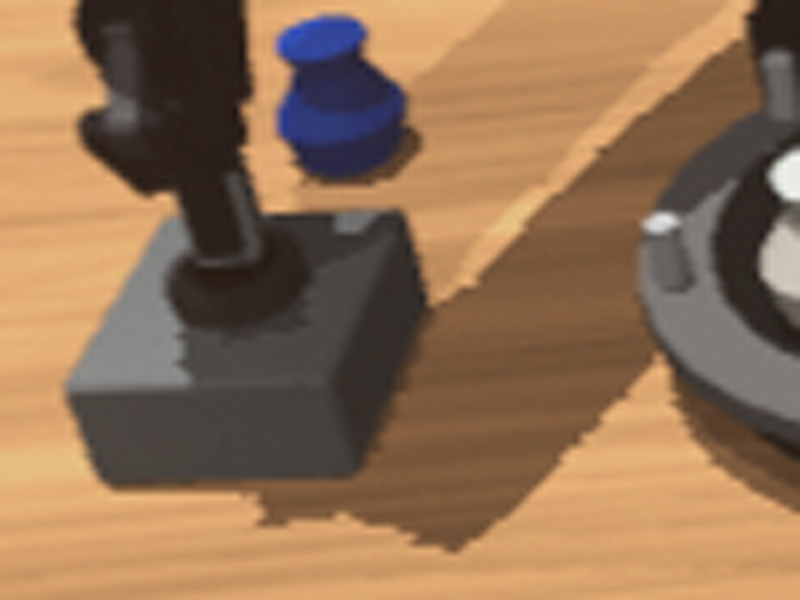

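step_arm:
  targets: "-1 0 0 0.008 0 0 0; -1 0 0 0.008 0 0 0"

```text
clock: 13.77
eef_pos: [0.5794, -0.3146, 0.0627]
tool_rot: [0.718, -0.696, 0.001, 0.0]
ft_force: [-1.2, -2.2, 3.4]
grip_width: -0.0004
grasp_force: 1.9
```

step_arm:
  targets: "-1 0 0 0.006 0 0 0; -1 0 0 0.006 0 0 0"

```text
clock: 13.93
eef_pos: [0.5795, -0.3144, 0.0646]
tool_rot: [0.718, -0.696, 0.001, -0.0]
ft_force: [-0.0, -1.8, 2.7]
grip_width: -0.0001
grasp_force: 1.4
```

step_arm:
  targets: "-1 0 0 0.006 0 0 0; -1 0 0 0.006 0 0 0"

```text
clock: 14.1
eef_pos: [0.5792, -0.3136, 0.0669]
tool_rot: [0.718, -0.696, -0.0, -0.0]
ft_force: [-0.1, -0.4, 1.6]
grip_width: -0.0002
grasp_force: 0.7
```

The spring force goes from about 1.6 N at 0.067 up to about 5 N at 0.061, and then turns hard. That is the full 6 mm travel with a constant z bias. The picture shows the finger inside the black button ring. I release it and retreat.

step_arm:
  targets: "-1 0 0 0.04 0 0 0; -1 0 0 0.1 0 0 0; -1 0 0 0.17 0 0 0; -1 0 0 0.24 0 0 0; -1 0 -0.06 0.3 0 0 0; -1 0 -0.12 0.3 0 0 0; -1 0 -0.12 0.3 0 0 0; -1 0 -0.12 0.3 0 0 0"

```text
clock: 14.77
eef_pos: [0.5786, -0.3746, 0.2155]
tool_rot: [0.717, -0.697, -0.001, -0.0]
ft_force: [0.3, 1.2, -0.3]
grip_width: -0.0001
grasp_force: 0.0
```

Run:
```python
from h import *
import cv2
o=bot.get_obs();print(o['eef_pos'],o['ft_force'],o['clock'])
im=bot.camera("top")
a=cv2.resize(im[225:275,270:320,::-1],(400,400),interpolation=cv2.INTER_CUBIC)
b=cv2.resize(bot.camera("scene")[170:260,70:190,::-1],(400,300),interpolation=cv2.INTER_CUBIC)
cv2.imwrite("pics/f6.png",np.hstack([cv2.convertScaleAbs(a,alpha=1.8),cv2.copyMakeBorder(b,0,100,0,0,0)]))
```

```text
[ 0.57856692 -0.37460753  0.21553084] [ 0.32782104  1.17615522 -0.29480537] 14.7667
```

View pics/f6.png

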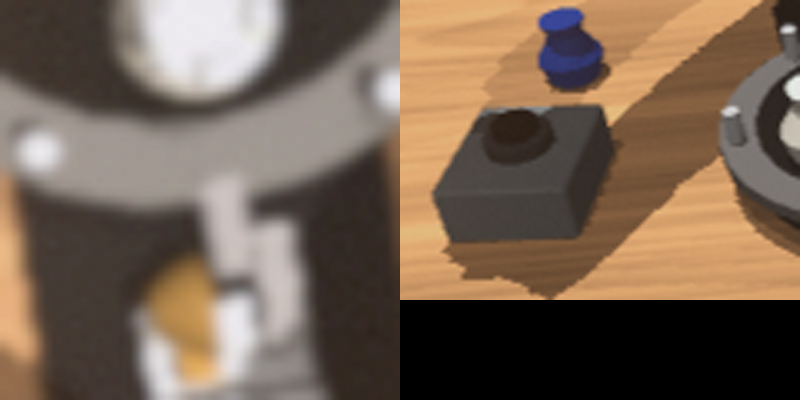

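The close-up shows the tongue between the sprung-out bolt at (185,300) and the stop at (280,270). The button is up again and the robot is clear of everything.

```bash
python3 -c "
from workcell import bot
print(bot.job_done())"
```

```text
the job is handed in; nothing more can be done
None
```

The job is handed in: the tongue is caught between the bolt and the stop, and the start button was then pressed down to its hard end and released. Force readings on the turntable stayed under 10 N, and the printed parts, tape, mug and screwdriver were not touched.

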